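# Inspect a pouring nozzle under the loupe

## Task

Load the checking stand in order: first seat the short brass nozzle fully, spout up, in the pocket marked with one dot, then the long one in the pocket marked with two dots. Then lift the loupe off its cradle by the handle, keeping it level, and hold its lens centred over the tip of the long nozzle at the height of the pointer on the stand's post, touching nothing else; finish there, still holding the loupe level and steady. Leave the pointer as it is set, and do not disturb the label roll, the tin or the amber jars.

Things in the scene. Friction and masses are not known exactly. Their poses are not given: they have to be found in the camera images.
- stand: checking stand, fixed: a dark wooden board 90 x 290 x 10 mm; origin at the centre of its underside, x away from the robot, y along the board. It carries the two socket blocks and, at x +20, y +115 mm, an upright steel post 10 mm thick whose top is 215 mm above the table
- focus_mark (a point): pointer on the black collar (26 mm wide, 12 mm high) that slides stiffly on the post: a flat horizontal finger 34 mm long, 8 mm wide, 4 mm thick, reaching along the stand's -y. This point is the middle of the finger; its height, 145 to 195 mm above the table, is the height at which the loupe's lens must be held
- pocket_1 (a point): centre of the mouth of the one-dot pocket: a round hole 28 mm wide, 22 mm deep, chamfered, in the middle of the top of an aluminium block 66 x 60 x 30 mm (one black dot on its top, on the robot's side of the hole). The mouth is 40 mm above the table. The two blocks stand 90 mm apart along the board; which of them is nearer the post varies
- pocket_2 (a point): centre of the mouth of the two-dot pocket, in an identical block with two black dots side by side
- short_nozzle_grip (a point): short brass nozzle, 66 mm tall, standing spout up on the table: spigot 24 mm wide and 18 mm long below, then a smooth barrel 32 mm wide from 18 to 56 mm, then a blunt spout narrowing to 22 mm. This point is on its axis, 44 mm above its foot: grasp it here, high enough that the fingertips clear the socket block, whose top is 26 mm below this point when the nozzle is seated. Mass about 0.12 kg. z up along the axis
- short_nozzle_foot (a point): centre of the short nozzle's underside; when seated it is 18 mm below the pocket's mouth and the barrel's shoulder rests on the block
- long_nozzle_grip (a point): long brass nozzle, 92 mm tall, the same spigot and barrel, but with a slim spout, 10 mm wide at the tip. This point is on its axis, 44 mm above its foot
- long_nozzle_foot (a point): centre of the long nozzle's underside; seats as the short one's does
- long_nozzle_tip (a point): centre of the tip of the long nozzle's spout, 92 mm above its foot (114 mm above the table when seated)
- short_nozzle: the short nozzle; origin at the centre of its underside
- long_nozzle: the long nozzle; origin at the centre of its underside
- cradle: loupe cradle, fixed: wooden plate 130 x 60 x 10 mm with two forks, at x -42 and +46 mm (each 8 mm thick), whose slots hold the loupe's handle with its underside 36 mm above the table; prongs reach 46 mm, 34 mm apart over their outsides. x points along the handle toward the lens. Origin: centre of the underside
- loupe: the loupe; origin at the underside of the handle, 9 mm below loupe_grip; x along the handle toward the lens, z up
- loupe_grip (a point): loupe with a black bar handle 117 mm long, 16 mm wide, 18 mm high, lying level in the cradle. This point is the middle of the handle's height, midway between the forks (about 80 mm free between them) and some 10 mm behind the loupe's centre of mass: grasp it here across the 16 mm. x points along the handle toward the lens. Mass about 0.11 kg
- loupe_lens (a point): centre of the loupe's lens, 91 mm from loupe_grip along the loupe's x and at the same height; steel rim 60 mm wide, 12 mm high
- label_roll: bystander: roll of labels, 66 mm wide, 30 mm high, lying flat; origin at its underside
- wick_tin: bystander: round grey tin, 68 mm wide, 36 mm high; origin at its underside
- amber_jar: bystander: amber jar with black lid, 68 mm wide, 78 mm high, left of the stand; origin at its underside. The other jars, the carton, the tape dispenser and the marker round the table are out of the way
Not all that is in view belongs to the job. Leave any green look-alike of the short_nozzle alone.

How it is judged (in metres and radians):
On the way, in this order (a step that is already met when the one before it is completed fails the run):
1. the short nozzle is seated upright in the one-dot pocket and released (horizontal distance between short_nozzle_foot and pocket_1 below 0.005 m and z of short_nozzle_foot in the frame of pocket_1 below -0.014 m and angle between short_nozzle_foot's own z axis and vertical below 0.12 rad and contact force between short_nozzle and the fingers below 0.2 N), for 0.2 s.
2. then the long nozzle is seated upright in the two-dot pocket and released (horizontal distance between long_nozzle_foot and pocket_2 below 0.005 m and z of long_nozzle_foot in the frame of pocket_2 below -0.014 m and angle between long_nozzle_foot's own z axis and vertical below 0.12 rad and contact force between long_nozzle and the fingers below 0.2 N), for 0.2 s.
At the end, for the whole second after the job is handed in: Both nozzles seated in their pockets (within 5 mm, 14 mm deep, 0.12 rad of upright) and let go; the loupe held by the fingers alone, still, level to 0.15 rad, lens within 12 mm sideways of the long nozzle's tip and 10 mm of the pointer's height, touching nothing else (all of step 1 and all of step 2 and horizontal distance between loupe_lens and long_nozzle_tip below 0.012 m and z of loupe_lens in the frame of focus_mark between -0.01 and 0.01 m and angle between loupe_lens's own z axis and vertical below 0.15 rad and contact force between loupe and the fingers above 1 N and linear speed of loupe below 0.02 m/s and contact force between loupe and stand below 0.1 N and contact force between loupe and short_nozzle below 0.1 N and contact force between loupe and long_nozzle below 0.1 N and contact force between loupe and cradle below 0.1 N); the arm keeps its last pose, push and grip.
It fails at once if the label roll is moved more than 30 mm or tipped over (distance of label_roll from where it was at the start of the episode above 0.03 m or angle between label_roll's own z axis and vertical above 0.4 rad).
It fails at once if the tin is moved more than 30 mm or tipped over (distance of wick_tin from where it was at the start of the episode above 0.03 m or angle between wick_tin's own z axis and vertical above 0.4 rad).
It fails at once if the loose amber jar is moved more than 30 mm or tipped over (distance of amber_jar from where it was at the start of the episode above 0.03 m or angle between amber_jar's own z axis and vertical above 0.4 rad).
It fails at once if the pointer is shifted by more than 5 mm (distance of focus_mark from where it was at the start of the episode above 0.005 m).
It fails at once if the loupe is tilted by more than 0.5 rad (angle between loupe_lens's own z axis and vertical above 0.5 rad).
It also fails if it takes over 67 s, if anything falls off the work surface, if the arm or the gripper's body presses on something with over 40 N, if the wrist force passes 120 N, or if a joint passes its speed limit or range.

## Robot

A 7-joint arm with a two-finger parallel gripper is mounted at the origin on the work surface; the furniture and walls round the work are solid. World frame = base frame: x ahead of the robot, y to its left, z up, the work surface at z = 0. Lengths are in mm, angles in rad, forces in N, time in s.
With the tool pointing down it reaches from about 400 to 875 mm from the base axis. Payload 19.3 kg.
Tool frame: the origin (TCP) lies at the very end of the fingers, on their centre line; the grasp point (between the pads) lies arm.grip_depth behind it (arm.grip_depth is the distance from the TCP to the grasp point, in mm); z points along the fingers, y is the line along which they close (so a half turn about z gives the same grasp; the last joint's range is limited). The gripper opens to 85 mm and grips with 20 to 120 N. Pads are 22 mm wide; open, the fingers measure 114 mm over their backs; the gripper's body (76 mm by 85 mm) begins 54 mm behind the grasp point. The pads swing forward as they close: fully open they stand 13 mm farther back than shut.
Start: joints at [1.239, 0.521, -0.036, 1.599, 0.021, 1.021, -0.113], TCP at [161.734, -603.702, 231.291] pointing down, gripper open.
Joint ranges: [-2.91, 2.91], [-0.3, 2.13], [-1.5, 1.42], [0.17, 2.43], [-1.26, 4.41], [0.16, 1.93], [-2.52, 2.52]. Speed limits (rad/s): [1.89, 1.89, 2.39, 2.39, 3.01, 3.01, 3.01].

## Interface

Orientations are given as a unit quaternion [w, x, y, z].
In Python, from rig import arm, effector, kinematics, observe, cams, job, models gives the robot as it stands. The module is installed in compiled form; this text tells all that it offers. Calls block until the motion is done:
- arm.move_to(position, orientation): joint-space move of the TCP to a pose.
- arm.line_to(position, rotation=None, speed=150, guard=None): straight line of the TCP; rotation=None keeps the orientation; speed is the mean speed in mm/s. With guard (N) it stops when the force on the tool has changed by that much, and returns True; else False.
- arm.goto_joints(angles): joint-space move.
- effector.release() and effector.close_gripper(newtons=None): open the fingers fully, or close them until they stop; newtons is the grip in N (None keeps the last).
- arm.wait(seconds).
- kinematics.inverse_kinematics(position, orientation): joint angles nearest the present ones, or None.
- observe(): the state.
- cams.read_camera(name): name is "side" or "top"; returns a dict with "pixels" (384x512x3 uint8, red, green, blue), "camera_matrix" (3x3 intrinsics, pixels), "k1" (the pictures are not rectified: a ray, as slopes to the right and down, at radius r is drawn at 1 + k1 r^2 times it, then the intrinsics apply), "pose" (4x4, takes a point from camera to world coordinates). Camera axes: x right, y up, looking along -z (the intrinsics and any distortion apply to the point x, -y, -z); pixel columns grow to the right and rows downward; lengths in mm; the calibration is good to about 2 mm. A picture is of the moment at which its call begins. There is no depth.
A pose or a line that the arm cannot do raises arm.PlanningError and nothing moves.
- job.sign_off(): hands the job in; it is judged then, once.
Trained networks look in a picture, given as the dict that the camera call returned (one of the last four; its "shot" number tells which), for a name from the list of things; names that differ only in an ending like _2 or _b are one class to them, and where a whole thing is asked for, a point or a joint stands for the part that bears it (a point fixed in the world has none). Each returns a list of dicts, best first, with "conf" (0 to 1); they miss things now and then, are a little off and sometimes report something else, mostly with a low value. They report only what shows in the picture. A call takes as long as a camera call. They do not tell look-alikes from the thing itself.
- models.spot_in(thing, picture): "box" ([left, top, right, bottom] as shares, 0 to 1, of the picture: columns of its width, rows of its height, round what is visible of it).
- models.masks_of(thing, picture): "mask" (384x512 bool, what is visible of it) and "box" ([left, top, right, bottom] as shares, 0 to 1, of the picture: columns of its width, rows of its height, round what is visible of it).
- models.landmark_of(thing, picture): "centre" ([column, row] as shares, 0 to 1, of the picture: columns of its width, rows of its height: a listed point, or the origin of a listed thing).
The state is a dict: "clock": time; "joint_positions": joint angles; "joint_velocities": joint speeds; "tau": joint torques, N m; "ee_pos": TCP position; "orientation": TCP orientation; "ft_force": force on the tool from outside, world axes, zero at the start; "wrist_torque": the same for the moment, N m; "finger_gap": finger opening in mm; "gripper_force": force on a finger pad.
Only numpy, scipy, OpenCV 4.12 (cv2) and the standard library are available. Lean on these libraries where they do the work, as an engineer would, in place of code of your own. Each camera call takes 0.05 s, during which the arm holds its last target. There are 200 camera calls.

## Working session

There is one attempt and no reset: what is moved stays moved. The work goes in short steps, each a Python script; the robot and the scene stay as the last script left them, time stands still between calls to the robot, and variables do not carry over. Pictures are saved under pics/ and viewed, at most 10 in all, crops included, and the job is handed in when it is done.

```bash
mkdir -p pics; cat > h.py <<'E'
import numpy as np, cv2
from rig import arm, effector, kinematics, observe, cams, job, models
def ray(p,uv):
    K=np.array(p["camera_matrix"]);T=np.array(p["pose"])
    d=np.array([(uv[0]-K[0,2])/K[0,0],(uv[1]-K[1,2])/K[1,1]]);s=d.copy()
    for _ in range(20): s=d/(1+p["k1"]*(s@s))
    return T[:3,3],T[:3,:3]@np.array([s[0],-s[1],-1])
def atz(p,uv,z):
    o,d=ray(p,uv);return o+d*(z-o[2])/d[2]
def proj(p,X):
    K=np.array(p["camera_matrix"]);T=np.array(p["pose"])
    c=T[:3,:3].T@(np.array(X)-T[:3,3]);s=np.array([c[0],-c[1]])/-c[2];s=s*(1+p["k1"]*(s@s))
    return np.array([K[0,0]*s[0]+K[0,2],K[1,1]*s[1]+K[1,2]])
def tri(obs):
    A=np.zeros((3,3));b=np.zeros(3);L=[]
    for p,uv in obs:
        o,d=ray(p,uv);d=d/np.linalg.norm(d);M=np.eye(3)-np.outer(d,d);A+=M;b+=M@o;L.append((o,d))
    X=np.linalg.solve(A,b);return X,[round(float(np.linalg.norm(np.cross(X-o,d))),1) for o,d in L]
def lm(n,p): return [(np.array(r["centre"])*[512,384],r["conf"]) for r in models.landmark_of(n,p)]
def save(p,f,box=None,s=1):
    im=p["pixels"][:,:,::-1]
    if box: im=im[box[1]:box[3],box[0]:box[2]]
    cv2.imwrite("pics/"+f,cv2.resize(im,None,fx=s,fy=s,interpolation=cv2.INTER_CUBIC))
E
python3 - <<'E'
from h import *
np.set_printoptions(precision=1,suppress=True)
s=observe();print(s["clock"],arm.grip_depth,s["orientation"],s["ee_pos"])
P={n:cams.read_camera(n) for n in("side","top")}
for n in P: save(P[n],n+"0.png",None,1.5);print(n,P[n]["pose"],P[n]["k1"])
for t in "stand focus_mark pocket_1 short_nozzle_grip short_nozzle_foot long_nozzle_grip long_nozzle_foot long_nozzle_tip cradle loupe_grip loupe_lens label_roll wick_tin amber_jar".split():
    print(t,{n:[(u.round(1).tolist(),round(c,2)) for u,c in lm(t,P[n])[:4]] for n in P})
E
```

```text
0.0 18.700000000000003 [-0.   1.   0.1 -0. ] [ 161.6 -603.4  230.7]
side [[   1.     0.    -0.   489.1]
 [  -0.     0.6   -0.8 -758.7]
 [  -0.     0.8    0.6  737.5]
 [   0.     0.     0.     1. ]] -0.07812527251372177
top [[  -0.     1.    -0.2  287.7]
 [  -1.    -0.     0.    13.8]
 [  -0.     0.2    1.  1534.4]
 [   0.     0.     0.     1. ]] -0.07782467067068918
stand {'side': [([293.0, 224.4], 0.7), ([240.9, 330.5], 0.61), ([240.7, 189.9], 0.36)], 'top': [([238.2, 174.8], 0.91)]}
focus_mark {'side': [([301.1, 154.0], 0.56)], 'top': [([275.9, 213.3], 0.48), ([213.7, 161.3], 0.44)]}
pocket_1 {'side': [([292.6, 241.1], 0.74), ([294.4, 211.8], 0.63), ([239.7, 188.4], 0.58)], 'top': [([247.6, 174.4], 0.93), ([271.7, 170.6], 0.58), ([200.2, 218.6], 0.33)]}
short_nozzle_grip {'side': [([239.1, 238.0], 0.78), ([250.3, 206.5], 0.63)], 'top': [([274.7, 214.6], 0.55), ([237.0, 203.0], 0.5), ([246.4, 173.0], 0.26)]}
short_nozzle_foot {'side': [([241.1, 251.9], 0.75), ([250.1, 217.8], 0.46)], 'top': [([274.2, 212.0], 0.52), ([239.9, 210.3], 0.46), ([154.1, 192.0], 0.26)]}
long_nozzle_grip {'
[... 310 characters left out ...]
3], 0.2)], 'top': [([194.6, 220.1], 0.46), ([274.0, 215.4], 0.37)]}
cradle {'side': [([238.1, 340.4], 0.97)], 'top': [([354.4, 211.3], 0.72), ([312.5, 234.4], 0.49), ([273.4, 212.3], 0.2)]}
loupe_grip {'side': [([237.3, 328.8], 0.74)], 'top': [([356.7, 208.5], 0.92), ([352.9, 210.3], 0.34)]}
loupe_lens {'side': [([277.4, 318.5], 0.95)], 'top': [([345.1, 185.3], 0.64)]}
label_roll {'side': [([219.6, 221.1], 0.65)], 'top': [([237.2, 233.0], 0.76)]}
wick_tin {'side': [([206.5, 285.9], 0.74), ([295.3, 211.8], 0.72)], 'top': [([274.6, 212.9], 0.63), ([311.0, 235.8], 0.59), ([213.8, 155.4], 0.18)]}
amber_jar {'side': [([265.8, 161.6], 0.93), ([207.9, 285.1], 0.67)], 'top': [([152.4, 190.7], 0.6)]}
```

View pics/side0.png

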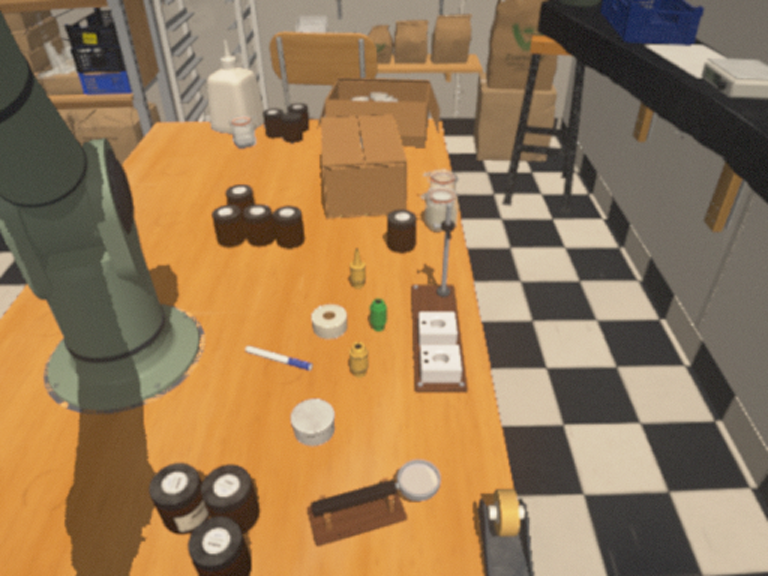

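View pics/top0.png

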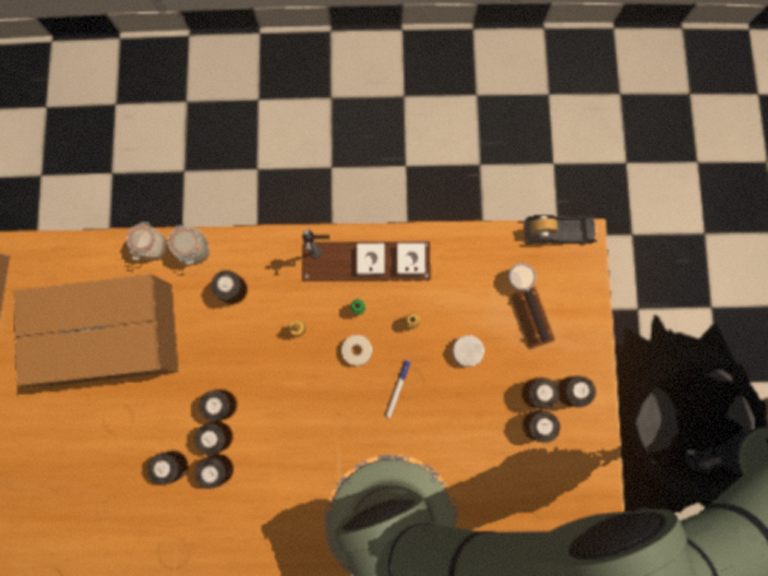

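Side view (512 px units): brass short nozzle is at (239,238), brass long nozzle at (238,178), and the green look-alike at (252,209). The blocks are at (292,218) and (293,242), the loupe and cradle at (240,330). Candidates for the short nozzle are the brass (239,238), the green (252,209) and the long brass (238,178). I choose the brass stubby one at (239,238) and check it in a crop.

```bash
python3 - <<'E'
from h import *
np.set_printoptions(precision=1,suppress=True)
S=cams.read_camera("side");T=cams.read_camera("top")
a=cv2.resize(S["pixels"][130:270,215:325],None,fx=4.2,fy=4.2,interpolation=cv2.INTER_CUBIC)
b=cv2.resize(T["pixels"][145:240,190:300],None,fx=3,fy=3,interpolation=cv2.INTER_CUBIC)
c=np.zeros((600,800,3),np.uint8);c[:588,:462]=a[:588];c[:285,465:795]=b;
cv2.imwrite("pics/crop1.png",c[:,:,::-1])
def best(t,k):
    r=None
    print(t,*tri([(S,k[0]),(T,k[1])]))
best("short grip",((239.1,238),(274.7,214.6)))
best("long grip",((238.9,175.6),(197.4,218.5)))
best("lens",((277.4,318.5),(345.1,185.3)))
best("lgrip",((237.3,328.8),(356.7,208.5)))
best("block near",((292.6,241.1),(273.7,172.5)))
best("block far",((292.6,216),(247.6,174)))
for n,z in(("short_nozzle",0),("long_nozzle",0),("loupe",36),("cradle",0),("stand",0),("pocket_1",40),("focus_mark",170)):
  for q,P in(("S",S),("T",T)):
    for r in models.masks_of(n,P)[:4]:
        m=r["mask"];v,u=np.nonzero(m);print(n,q,round(r["conf"],2),m.sum(),u.mean().round(1),v.mean().round(1),u.min(),u.max(),v.min(),v.max())
print(S["camera_matrix"],T["camera_matrix"])
E
```

```text
short grip [436.7 -55.6  40.6] [1.6, 1.6]
long grip [427.5 196.4  57.2] [2.0, 2.0]
lens [ 527.5 -293.    38.5] [1.0, 1.0]
lgrip [ 446.4 -325.    52.1] [2.3, 2.3]
block near [576.9 -56.8  29.6] [1.0, 1.0]
block far [577.6  31.   37. ] [4.4, 4.4]
short_nozzle S 0.61 215 252.1 209.4 247 257 199 220
short_nozzle S 0.49 244 239.6 239.5 234 246 229 251
short_nozzle T 0.63 90 197.9 218.5 193 203 214 223
short_nozzle T 0.58 84 274.7 213.6 270 279 209 218
short_nozzle T 0.42 81 238.4 204.8 234 243 200 209
long_nozzle S 0.79 240 238.0 180.1 232 244 165 192
long_nozzle S 0.74 704 207.7 281.0 194 221 267 296
long_nozzle T 0.51 81 197.7 218.4 193 203 214 223
cradle S 0.94 1288 236.7 346.2 205 271 319 364
cradle T 0.71 488 353.8 212.1 341 368 192 231
cradle T 0.29 407 152.3 191.2 141 164 180 202
stand S 0.7 1293 291.1 210.2 274 311 137 260
stand T 0.77 1514 234.3 174.0 202 286 154 187
stand T 0.65 290 237.3 233.2 228 246 224 243
pocket_1 S 0.86 635 293.1 242.2 280 307 230 254
pocket_1 S 0.74 552 291.5 218.6 279 304 207 230
pocket_1 T 0.77 382 273.7 172.0 265 283 161 182
pocket_1 T 0.65 360 246.4 172.6 238 255 163 183
focus_mark T 0.52 58 207.8 159.2 202 218 156 165
[[384.3   0.  260.3]
 [  0.  384.3 194.9]
 [  0.    0.    1. ]] [[456.8   0.  253.5]
 [  0.  456.8 190.3]
 [  0.    0.    1. ]]
```

View pics/crop1.png

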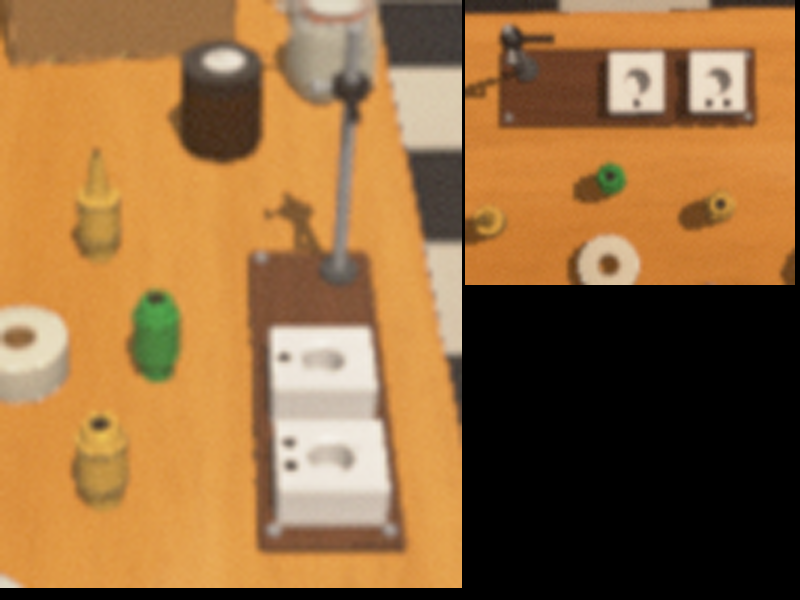

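The crop shows the brass stubby nozzle at side (239,240), distinct from the green one at (252,209). The one-dot block is the far one nearer the post, at side (292,217) and top (246,172). The two-dot block is at side (293,242) and top (274,172). Next I fit silhouettes for precise positions.

```bash
cat >> h.py <<'E'
from scipy.optimize import minimize
def render(p,hulls,s=8):
    im=np.zeros((384*s,512*s),np.uint8)
    for H in hulls:
        uv=np.array([proj(p,X) for X in H]);uv=((uv+.5)*s).astype(np.float32)
        cv2.fillConvexPoly(im,cv2.convexHull(uv).astype(np.int32),255)
    return cv2.resize(im,(512,384),interpolation=cv2.INTER_AREA)/255.
def fit(f,obs,x0,step):
    obs=[(p,cv2.GaussianBlur(m.astype(float),(0,0),1)) for p,m in obs]
    def c(x): return sum(((cv2.GaussianBlur(render(p,f(x)),(0,0),1)-m)**2).sum() for p,m in obs)
    x0=np.array(x0,float);sim=np.vstack([x0]+[x0+np.eye(len(x0))[i]*step[i] for i in range(len(x0))])
    r=minimize(c,x0,method="Nelder-Mead",options=dict(initial_simplex=sim,xatol=.05,fatol=.02,maxiter=120));return r.x,r.fun
def ring(x,y,z,r): return [(x+r*np.cos(a),y+r*np.sin(a),z) for a in np.arange(0,6.28,.4)]
def nozzle(x,y,z,long):
    h=[ring(x,y,z,12)+ring(x,y,z+18,12),ring(x,y,z+18,16)+ring(x,y,z+56,16)]
    return h+([ring(x,y,z+56,11)+ring(x,y,z+92,5)] if long else [ring(x,y,z+56,14)+ring(x,y,z+66,11)])
def blocks(v,far=True,near=True):
    x,y,th=v[:3];c,s=np.cos(th),np.sin(th);out=[]
    for o in ([0] if near else [])+([90] if far else []):
        out.append([(x+c*a-s*(b+o),y+s*a+c*(b+o),z) for a in(-33,33) for b in(-30,30) for z in(10,40)])
    return out
E
python3 - <<'E'
from h import *
np.set_printoptions(precision=2,suppress=True)
S=cams.read_camera("side");T=cams.read_camera("top")
def white(p,bx):
    m=np.zeros((384,512),np.uint8);x0,y0,x1,y1=bx
    im=p["pixels"][y0:y1,x0:x1].astype(int);m[y0:y1,x0:x1]=(im.min(2)>105)
    cs,_=cv2.findContours(m,cv2.RETR_EXTERNAL,cv2.CHAIN_APPROX_NONE);o=np.zeros_like(m)
    for c in cs:
        if cv2.contourArea(c)>100: cv2.drawContours(o,[cv2.convexHull(c)],-1,1,-1)
    return o
ws,wt=white(S,(272,203,312,262)),white(T,(232,155,290,188))
print(ws.sum(),wt.sum())
for ob in([(S,ws),(T,wt)],[(S,ws)],[(T,wt)]): print("pocket2 x,y,th",*fit(blocks,ob,(577,-57,0),(6,6,.05)))
def pick(n,P,c):
    return min(models.masks_of(n,P),key=lambda r:np.hypot(*(np.argwhere(r["mask"]).mean(0)[::-1]-c)))["mask"]
for n,c1,c2,g,l in(("short_nozzle",(239,239),(275,213),(437,-56),0),("long_nozzle",(238,180),(198,218),(427,196),1)):
    a=pick(n,S,c1);b=pick(n,T,c2)
    for ob in([(S,a),(T,b)],[(S,a)],[(T,b)]): print(n,*fit(lambda v:nozzle(v[0],v[1],0,l),ob,g,(6,6)))
for n in("label_roll","wick_tin","amber_jar"):
    print(n,[atz(T,u,20) for u,c in lm(n,T)[:2]])
E
```

```text
1422 798
pocket2 x,y,th [578.92 -58.43  -0.01] 103.82539756185419
pocket2 x,y,th [577.47 -62.02  -0.01] 79.62411621527139
pocket2 x,y,th [580.19 -57.62  -0.02] 6.961979567482489Traceback (most recent call last):
  File "<stdin>", line 17, in <module>
  File "<stdin>", line 15, in pick
ValueError: min() iterable argument is empty
```

```bash
python3 - <<'E'
from h import *
np.set_printoptions(precision=2,suppress=True)
S=cams.read_camera("side");T=cams.read_camera("top")
def white(p,bx):
    m=np.zeros((384,512),np.uint8);x0,y0,x1,y1=bx
    im=p["pixels"][y0:y1,x0:x1].astype(int);m[y0:y1,x0:x1]=(im.min(2)>105)
    n,l,st,_=cv2.connectedComponentsWithStats(m)
    cs,_=cv2.findContours(m,cv2.RETR_EXTERNAL,cv2.CHAIN_APPROX_NONE);o=np.zeros_like(m)
    for c in cs:
        if cv2.contourArea(c)>100: cv2.drawContours(o,[c],-1,1,-1)
    return o
ws=white(S,(272,203,312,262))
print(ws.sum()); print("\n".join("".join("#" if v else "." for v in r) for r in ws[203:262,272:312]))
for ob in([(S,ws)],): print("pocket2 x,y,th",*fit(blocks,ob,(577,-57,0),(6,6,.05)))
def pick(n,P,c):
    R=sum([models.masks_of(k,P) for k in(n,"short_nozzle","long_nozzle","short_nozzle_grip")],[])
    R=[r["mask"] for r in R if np.hypot(*(np.argwhere(r["mask"]).mean(0)[::-1]-c))<8]
    print(n,[r.sum() for r in R]);return np.mean(R,0)
for n,c1,c2,g,l in(("short_nozzle",(239,239),(275,213),(437,-56),0),("long_nozzle",(238,180),(198,218),(427,196),1)):
    a=pick(n,S,c1);b=pick(n,T,c2)
    for ob in([(S,a),(T,b)],[(S,a)],[(T,b)]): print(n,*fit(lambda v:nozzle(v[0],v[1],0,l),ob,g,(6,6)))
for n in("label_roll","wick_tin","amber_jar"):
    print(n,[atz(T,u,20) for u,c in lm(n,T)[:2]])
E
```

```text
1289
........................................
........................................
........................................
........................................
........######################..........
.......#########################........
.......#########################........
.......#########################........
.......#########################........
.......#########################........
.......##########################.......
.......##########################.......
.......##########################.......
.......##########################.......
.......##########################.......
.......##########################.......
.......##########################.......
.......##########################.......
.......##########################.......
.......##########################.......
.......##########################.......
........#########################.......
........#########################.......
........#########################.......
.......##########################.......
.......##########################.......
.......######################
[... 1380 characters left out ...]

short_nozzle [np.int64(270), np.int64(270), np.int64(291)]
short_nozzle [np.int64(52), np.int64(52), np.int64(75)]
short_nozzle [437.66 -53.59] 9.530759637852192
short_nozzle [437.29 -52.31] 2.3701243869516313
short_nozzle [438.03 -55.72] 6.4085421459356455
long_nozzle [np.int64(177), np.int64(240), np.int64(177)]
long_nozzle [np.int64(86), np.int64(86)]
long_nozzle [427.43 196.71] 5.09538980749553
long_nozzle [427.04 197.94] 4.369594561956123
long_nozzle [427.69 196.66] 0.33346107766289046
label_roll [array([367.67,  60.27,  20.  ])]
wick_tin [array([ 363.98, -177.91,   20.  ]), array([ 536.83, -299.76,   20.  ])]
amber_jar [array([522.23, 346.09,  20.  ]), array([440.98, -48.21,  20.  ])]
```

```bash
cat >> h.py <<'E'
from scipy.spatial.transform import Rotation as R
def down(phi):
    y=np.array([np.cos(phi),np.sin(phi),0]);z=np.array([0,0,-1.])
    q=R.from_matrix(np.column_stack([np.cross(y,z),y,z])).as_quat();return [q[3],q[0],q[1],q[2]]
def choose(pos,phi):
    j0=np.array(observe()["joint_positions"]);b=[]
    for k in(phi,phi+np.pi):
        j=kinematics.inverse_kinematics(pos,down(k))
        if j is not None: b.append((np.abs(np.array(j)-j0).max(),k,j))
    b=min(b,key=lambda t:t[0]);return b[1],b[2]
E
python3 - <<'E'
from h import *
np.set_printoptions(precision=2,suppress=True)
p=[437.7,-54.2,170]
k,j=choose(p,0);print(k,np.array(j))
print(kinematics.inverse_kinematics([579,34,150],down(k)),kinematics.inverse_kinematics([427,197,150],down(k)))
effector.release();arm.move_to(p,down(k))
arm.line_to([p[0],p[1],26],speed=150,guard=15)
effector.close_gripper(40)
s=observe();print(s["clock"],s["ee_pos"],s["finger_gap"],s["gripper_force"],s["ft_force"])
arm.line_to([p[0],p[1],130],speed=150)
arm.line_to([579.5,33.8,130],speed=200)
s=observe();print(s["clock"],s["ee_pos"],s["finger_gap"],s["gripper_force"])
S=cams.read_camera("side");T=cams.read_camera("top")
a=cv2.resize(S["pixels"][130:270,230:340],None,fx=3.6,fy=3.6,interpolation=cv2.INTER_CUBIC)
b=cv2.resize(T["pixels"][120:240,190:300],None,fx=3.6,fy=3.6,interpolation=cv2.INTER_CUBIC)
c=np.zeros((504,792,3),np.uint8);c[:,:396]=a;c[:432,396:]=b
cv2.imwrite("pics/crop2.png",c[:,:,::-1])
E
```

```text
0 [ 0.48  0.37 -0.6   2.1   0.31  0.75 -0.32]
[ 0.26  0.61 -0.6   1.77  0.43  0.89 -0.54] [ 0.32  0.7  -1.23  2.03  0.8   1.01 -1.32]
7.625 [437.76 -54.26  26.19] 30.45232770409056 38.98984909057617 [-0.99 -1.04  6.58]
9.45 [578.65  33.26 129.57] 29.65078096177919 39.46101129055023
```

View pics/crop2.png

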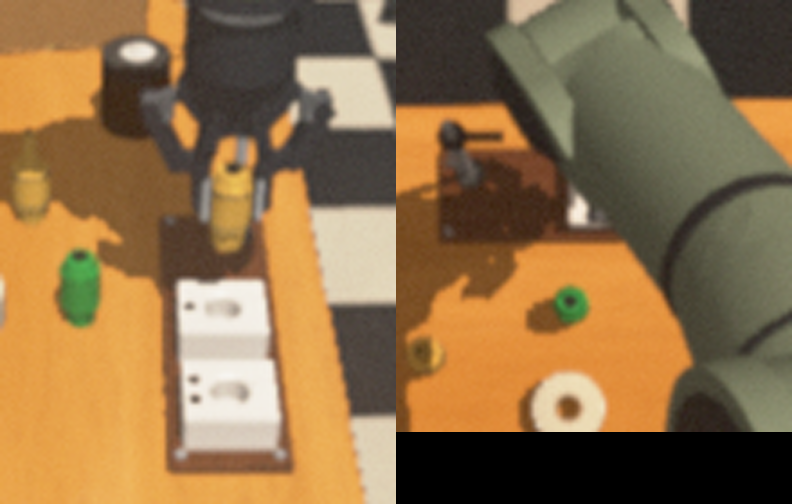

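The held nozzle hangs upright over the stand at crop (232,205), with the one-dot block at crop (222,310). I lower it to just above the mouth and compare in the side camera.

```bash
cat >> h.py <<'E'
def heldfit(S,x,y,zf,long,c):
    Rs=[]
    for k in("short_nozzle","long_nozzle","short_nozzle_grip","long_nozzle_grip"):
        Rs+=[r["mask"] for r in models.masks_of(k,S)]
    Rs=[m for m in Rs if np.hypot(*(np.argwhere(m).mean(0)[::-1]-c))<8]
    print("masks",[int(m.sum()) for m in Rs])
    if not Rs: return None
    return fit(lambda v:nozzle(v[0],v[1],zf,long),[(S,np.median(Rs,0))],(x,y),(5,5))
E
python3 - <<'E'
from h import *
np.set_printoptions(precision=2,suppress=True)
arm.line_to([579.5,33.8,73],speed=120)
s=observe();x,y,z=s["ee_pos"];print(s["ee_pos"],s["clock"])
S=cams.read_camera("side");zf=z-26
print(heldfit(S,x,y,zf,0,proj(S,(x,y,zf+33))))
save(S,"c3.png",(240,150,340,260),5)
print([proj(S,(x,y,q)) for q in (zf,zf+66)],proj(S,(579.5,33.8,40)))
E
```

```text
[579.66  33.86  73.39] 10.175
masks [227, 206]
(array([581.17,  36.15]), np.float64(7.005144594594452))
[array([291.86, 212.76]), array([293.07, 193.79])] [291.68 214.81]
```

View pics/c3.png

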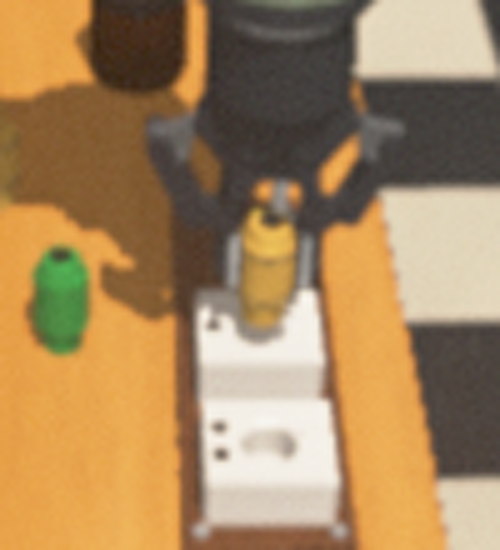

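The crop shows the nozzle above the one-dot hole, upright at crop (268,270). Its offset from the fit is about 1–2 mm. I insert with a force guard, and do a small search if it is blocked.

```bash
cat >> h.py <<'E'
def insert(x,y,zc,z_end):
    """guarded insertion with small offset search; zc: height with foot just above mouth"""
    for dx,dy in[(0,0),(1.5,0),(-1.5,0),(0,1.5),(0,-1.5),(2,2),(-2,-2),(2,-2),(-2,2),(3,0),(-3,0),(0,3),(0,-3)]:
        arm.line_to([x+dx,y+dy,zc],speed=60)
        hit=arm.line_to([x+dx,y+dy,z_end],speed=40,guard=12)
        s=observe();print(dx,dy,hit,np.round(s["ee_pos"],1),np.round(s["ft_force"],1),s["clock"])
        if s["ee_pos"][2]<z_end+5: return True
    return False
E
python3 - <<'E'
from h import *
arm.line_to([578.3,33.2,70],speed=60)
print(insert(578.3,33.2,70,47.6))
E
```

```text
0 0 True [577.8  33.2  47.8] [-3.2 -0.4 11.9] 11.475
True
```

```bash
python3 - <<'E'
from h import *
np.set_printoptions(precision=2,suppress=True)
effector.release();arm.wait(.3)
x,y,_=observe()["ee_pos"]
arm.line_to([x,y,150],speed=200)
arm.line_to([450,33,170],speed=250)
S=cams.read_camera("side");T=cams.read_camera("top")
print("seated side",heldfit(S,578,34,22,0,proj(S,(578,35,55))));save(S,"c4.png",(210,120,330,270),4)
fm=[lm("focus_mark",P) for P in(S,T)];print(fm)
arm.line_to([427,196.3,170],speed=200)
arm.line_to([427,196.3,26],speed=150,guard=15)
effector.close_gripper(40)
s=observe();print(s["clock"],s["ee_pos"],s["finger_gap"],s["gripper_force"],s["ft_force"])
E
```

```text
masks [197, 197]
seated side (array([579.97,  42.55]), np.float64(14.71814766467923))
[[(array([299.62, 155.1 ]), 0.4)], [(array([213.2 , 157.29]), 0.52)]]
16.7083 [427.08 196.35  26.17] 30.04974762013765 39.336233139038086 [-0.83 -0.97  6.13]
```

View pics/c4.png

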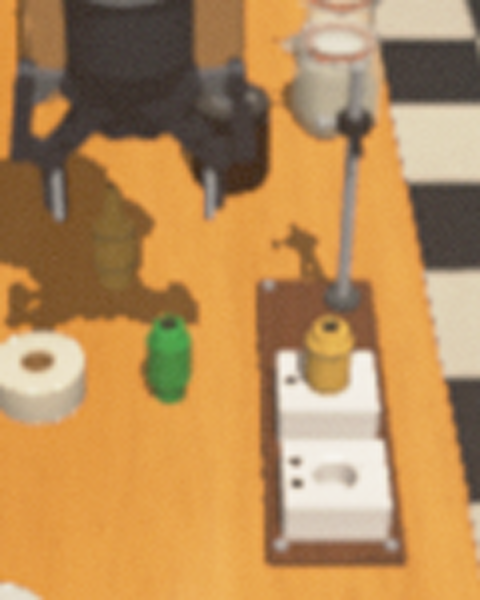

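Picture: the short nozzle sits upright with its shoulder on the one-dot block at crop (328,355), and the pointer is undisturbed. The long nozzle is gripped, so I carry it over and check it above pocket 2.

```bash
python3 - <<'E'
from h import *
np.set_printoptions(precision=2,suppress=True)
arm.line_to([427,196.3,140],speed=150)
arm.line_to([500,-56.8,140],speed=250)
arm.line_to([577.3,-56.8,140],speed=200)
arm.line_to([577.3,-56.8,73],speed=120)
s=observe();x,y,z=s["ee_pos"];print(s["ee_pos"],s["clock"])
S=cams.read_camera("side");zf=z-26
print(heldfit(S,x,y,zf,1,proj(S,(x,y,zf+40))))
save(S,"c5.png",(240,170,340,280),5)
E
```

```text
[577.53 -56.7   73.55] 20.0583
masks [265, 251]
(array([579.46, -54.17]), np.float64(13.078202003431995))
```

View pics/c5.png

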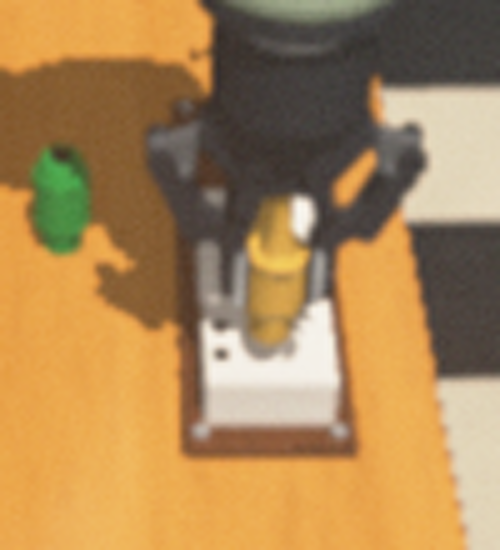

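The long nozzle hangs over the two-dot hole at crop (272,300), within about 1 mm. Inserting.

```bash
python3 - <<'E'
from h import *
np.set_printoptions(precision=2,suppress=True)
ok=insert(577.1,-57,70,47.6);print(ok)
if ok:
    effector.release();arm.wait(.3)
    x,y,_=observe()["ee_pos"]
    arm.line_to([x,y,170],speed=200)
    arm.line_to([470,-180,200],speed=300)
    P={n:cams.read_camera(n) for n in("side","top")}
    for t in("loupe","loupe_grip","loupe_lens","cradle","focus_mark","long_nozzle_tip"):
        print(t,{n:[(u.round(1).tolist(),round(c,2)) for u,c in lm(t,P[n])[:3]] for n in P})
    for t in("loupe_lens","cradle"):
        for n in P:
            for r in models.masks_of(t,P[n])[:2]:
                v,u=np.nonzero(r["mask"]);print(t,n,round(r["conf"],2),len(u),u.mean(),v.mean())
    S,T=P["side"],P["top"];np.savez("pt.npz",S=S["pixels"],T=T["pixels"])
    # white/grey lens & dark handle crops
    a=cv2.resize(S["pixels"][120:384,190:320],None,fx=2.25,fy=2.25,interpolation=cv2.INTER_CUBIC)
    b=cv2.resize(T["pixels"][140:260,190:390],None,fx=2.4,fy=2.4,interpolation=cv2.INTER_CUBIC)
    c=np.zeros((600,780,3),np.uint8);c[:a.shape[0],:a.shape[1]]=a;c[:b.shape[0],295:295+b.shape[1]]=b
    cv2.imwrite("pics/c6.png",c[:,:,::-1])
E
```

```text
0 0 True [576.7 -57.   47.6] [-1.1 -0.1  7.3] 21.1083
True
loupe {'side': [([237.6, 332.7], 0.98)], 'top': [([274.7, 169.5], 0.2)]}
loupe_grip {'side': [([235.3, 329.8], 0.94), ([265.5, 165.0], 0.37)], 'top': []}
loupe_lens {'side': [([277.7, 319.5], 0.87)], 'top': []}
cradle {'side': [([238.4, 340.7], 0.6)], 'top': [([248.4, 171.3], 0.58)]}
focus_mark {'side': [([300.0, 155.0], 0.57), ([296.6, 240.6], 0.2)], 'top': [([214.4, 160.1], 0.4)]}
long_nozzle_tip {'side': [([295.8, 213.3], 0.83)], 'top': [([274.4, 168.4], 0.54), ([274.0, 169.4], 0.22)]}
loupe_lens side 0.95 1262 257.93264659271 325.6014263074485
loupe_lens side 0.68 179 291.7486033519553 208.1340782122905
```

View pics/c6.png

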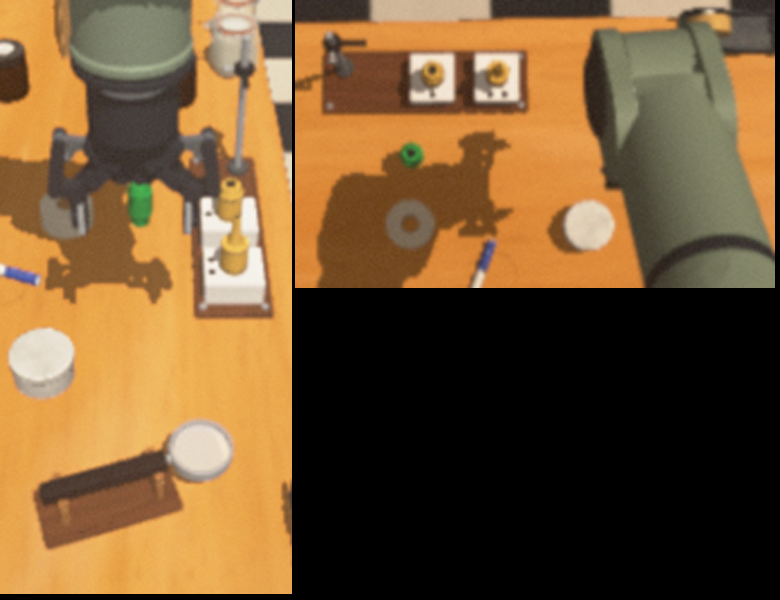

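Picture: both nozzles are seated. The loupe lies in its cradle with handle at crop (105,478) and lens at (200,450). Next I fit the loupe pose and the pointer height.

```bash
python3 - <<'E'
from h import *
np.set_printoptions(precision=2,suppress=True)
P={n:cams.read_camera(n) for n in("side","top")};S,T=P["side"],P["top"]
for a in((299.6,155.1),(299,154.5)):
  for b in((213.2,157.3),(213.5,158.5)): print("focus",*tri([(S,a),(T,b)]))
for q in("grip",(235.8,329.4)),("lens",(277.6,319)): print(q[0],atz(S,q[1],45))
print("top old lens",atz(T,(345.1,185.3),45),"grip",atz(T,(356.7,208.5),45),atz(T,(354.5,209.5),45))
ms=[r["mask"] for t in("loupe_lens","loupe") for r in models.masks_of(t,S) if r["mask"].sum()>700];print([m.sum() for m in ms])
def lp(v):
    x,y,t=v;c,s=np.cos(t),np.sin(t);f=lambda a,b:(x+c*a-s*b,y+s*a+c*b)
    return [[(*f(a,b),z) for a in(-56,63) for b in(-8,8) for z in(36,54)],ring(*f(91,0),39,30)+ring(*f(91,0),51,30)]
r=fit(lp,[(S,np.mean(ms,0))],(446,-325,.37),(6,6,.1));print("loupe",r,r[0][:2]+91*np.array([np.cos(r[0][2]),np.sin(r[0][2])]))
print(observe()["clock"])
# dark profile on post column
print(S["pixels"][145:165,292:306].sum(2)//3)
E
```

```text
focus [602.12 133.7  169.66] [0.3, 0.3]
focus [600.22 132.86 169.76] [2.1, 2.1]
focus [600.95 133.48 171.9 ] [0.4, 0.4]
focus [599.05 132.64 172.  ] [1.5, 1.5]
grip [ 440.72 -322.45   45.  ]
lens [ 526.5  -298.77   45.  ]
top old lens [ 527.41 -291.63   45.  ] grip [ 449.37 -326.25   45.  ] [ 446.21 -318.79   45.  ]
[np.int64(1222), np.int64(1183)]
loupe (array([ 442.02, -326.78,    0.29]), np.float64(47.71692323967239)) [ 529.16 -300.56]
24.55
[[178 181 178 175 157 134 139 152 161 170 173 175 176 161]
 [180 178 176 160 140 130 141 148 149 161 168 173 176 164]
 [175 173 154 128 107 121 141 144 126 133 151 175 175 164]
 [178 162 122  88  82 114 136 137 111  96 122 156 174 163]
 [180 159 104  66  72  96 115 118  92  74  92 137 169 164]
 [179 159  95  60  59  75  81  86  70  60  81 124 159 161]
 [157 138  88  57  57  61  65  69  60  62  85 126 155 159]
 [143 130  92  65  56  59  61  61  59  69 108 144 161 165]
 [137 131 119  95  77  63  60  63  71  94 128 160 167 163]
 [133 143 153 144 115  84  62  72 105 137 154 163 164 164]
 [149 155 162 164 139  96  68  70 113 159 165 165 163 162]
 [165 163 166 161 139 101  71  69 112 153 164 166 164 163]
 [165 165 168 162 134 100  73  71 102 150 162 166 163 163]
 [163 164 166 160 132 106  83  82 107 149 162 164 166 162]
 [165 163 167 158 130 108 111 119 134 156 162 165 165 164]
 [165 162 167 158 127 121 136 147 157 160 164 165 165 162]
 [163 163 165 153 126 123 150 160 164 162 163 165 163 164]
 [162 164 161 156 127 125 147 160 163 163 165 162 162 163]
 [163 161 162 154 130 128 150 160 162 164 163 165 164 164]
 [162 162 161 156 133 136 151 160 163 163 163 166 166 164]]
```

```bash
python3 - <<'E'
from h import *
np.set_printoptions(precision=2,suppress=True,linewidth=220)
S=cams.read_camera("side");T=cams.read_camera("top")
for z,y in((171,116),(171,133),(171,150),(180,133)): print("ptr",y,z,proj(S,(601,y,z)),proj(T,(601,y,z)))
t0=cv2.resize(cv2.imread("pics/top0.png")[:,:,::-1],(512,384),interpolation=cv2.INTER_AREA)
def show(P,im,bx):
    x0,y0,x1,y1=bx;c=im[y0:y1,x0:x1].astype(int);d=c[:,:,0]<75;w=c.min(2)>100
    print("\n".join("".join("#" if d[i,j] else "o" if w[i,j] else "." for j in range(x1-x0)) for i in range(y1-y0)))
    m=np.zeros((384,512));m[y0:y1,x0:x1]=w;
    n,l,st,ce=cv2.connectedComponentsWithStats(m.astype(np.uint8));k=1+st[1:,4].argmax();print("lens px",ce[k],st[k],atz(P,ce[k],46))
show(T,t0,(335,172,375,235));show(S,S["pixels"],(200,300,300,340))
E
```

```text
ptr 116 171 [299.7  158.22] [218.94 157.36]
ptr 133 171 [299.15 154.85] [213.39 157.47]
ptr 150 171 [298.61 151.55] [207.84 157.58]
ptr 133 180 [299.34 152.05] [213.13 156.81]
........................................
........................................
........................................
........................................
.........oooooooo.......................
.......oooooooooooo.....................
.......ooooooooooooo....................
......ooooooooooooooo...................
.....oooooooooooooooo...................
.....ooooooooooooooooo..................
.....ooooooooooooooooo..................
.....ooooooooooooooooo..................
.....oooooooooooooooooo.................
.....oooooooooooooooooo.................
.....ooooooooooooooooo..................
.....ooooooooooooooooo..................
......ooooooooooooooo...................
......ooooooooooooooo...................
.......ooooooooooooo....................
........ooooooooooo.....................
..........oooooooo......................
................o.......................
......................
[... 5142 characters left out ...]
ooooooo...............
..............#..##.................#.#.###.........................................................
.............##.....#.............#.###.............................................................
...........#...............#.####.#.................................................................
.........#...............##.#.##....................................................................
.........#...........##..##.........................................................................
..................##.#.##...........................................................................
lens px [278.89 319.28] [264 305  31  29 686] [ 529.09 -300.14   46.  ]
```

```bash
python3 - <<'E'
from h import *
np.set_printoptions(precision=2,suppress=True,linewidth=220)
T=cams.read_camera("top")
t0=cv2.resize(cv2.imread("pics/top0.png")[:,:,::-1],(512,384),interpolation=cv2.INTER_AREA)
pts=[]
for v in range(196,226):
    row=t0[v,335:375,0]<75;n,l=cv2.connectedComponents(row.astype(np.uint8)[None]);k=[np.nonzero(l[0]==i)[0].mean() for i in range(1,n)]
    pts.append(atz(T,(335+max(k),v),52)[:2])
pts=np.array(pts);d=np.linalg.svd(pts-pts.mean(0))[2][0];d*=np.sign(d[0]);lens=np.array([530.3,-301.4])
print("yaw handle",np.arctan2(d[1],d[0]),pts.mean(0),pts[0],pts[-1],"lateral lens off",np.cross(d,lens-pts.mean(0)))
w=lens-pts[-1];print("yaw end-lens",np.arctan2(w[1],w[0]),np.linalg.norm(w));print("grip",lens-91*d)
S=cams.read_camera("side")
for yaw in(.27,.3,.33):
    g=lens-91*np.array([np.cos(yaw),np.sin(yaw)]);e=lens-147*np.array([np.cos(yaw),np.sin(yaw)]);print(yaw,g,"side px grip,end",proj(S,(*g,45)),proj(S,(*e,54)))
g=lens-91*np.array([np.cos(.3),np.sin(.3)])
print(choose([*g,150],.3+np.pi/2),choose([486,-57,152],np.pi/2))
E
```

```text
yaw handle 0.31093877076827087 [ 442.07 -325.84] [ 490.26 -309.6 ] [ 394.15 -340.93] lateral lens off -3.7264814401756325
yaw end-lens 0.28260983267201567 141.77151665714135
grip [ 443.66 -329.24]
0.27 [ 442.6  -325.67] side px grip,end [236.67 330.8 ] [208.95 335.04]
0.3 [ 443.36 -328.29] side px grip,end [237.   331.94] [209.38 336.95]
0.33 [ 444.21 -330.89] side px grip,end [237.37 333.08] [209.88 338.85]
(5.0123889803846895, array([ 0.71,  0.52, -0.25,  1.86,  0.17,  0.78, -0.9 ])) (1.5707963267948966, array([ 0.7 ,  0.58, -0.95,  1.99,  0.61,  0.88,  0.99]))<stdin>:10: DeprecationWarning: Arrays of 2-dimensional vectors are deprecated. Use arrays of 3-dimensional vectors instead. (deprecated in NumPy 2.0)
```

```bash
python3 - <<'E'
from h import *
np.set_printoptions(precision=2,suppress=True,linewidth=220)
yaw=.295;g=[443,-326.5]
k,_=choose([*g,150],yaw+np.pi/2)
print(kinematics.inverse_kinematics([490,-83,152],down(k)))
arm.move_to([*g,150],down(k))
arm.line_to([*g,26.3],speed=130,guard=12)
s=observe();print(s["ee_pos"],s["ft_force"])
effector.close_gripper(40)
s=observe();print(s["clock"],s["ee_pos"],s["finger_gap"],s["gripper_force"],s["ft_force"])
arm.line_to([*g,100],speed=60)
s=observe();print(s["clock"],s["ee_pos"],s["finger_gap"],s["gripper_force"],s["ft_force"],s["wrist_torque"])
S=cams.read_camera("side");save(S,"c7.png",(190,230,320,384),3.8)
print(lm("loupe_lens",S),proj(S,(g[0]+91*np.cos(yaw),g[1]+91*np.sin(yaw),118.7)))
E
```

```text
[ 0.28  0.44 -0.31  2.    0.2   0.73 -1.42]
[ 443.38 -326.73   26.99] [-0.17  0.36  0.18]
27.35 [ 443.06 -326.52   26.48] 15.080543622301208 39.593161940574646 [-0.94  1.35  6.68]
28.725 [ 442.84 -326.39   99.64] 15.377405939959825 38.913500905036926 [-0.23 -0.12 -1.32] [-0.04  0.01 -0.01]
[(array([278.68, 297.79]), 0.83)] [280.45 297.84]
```

View pics/c7.png

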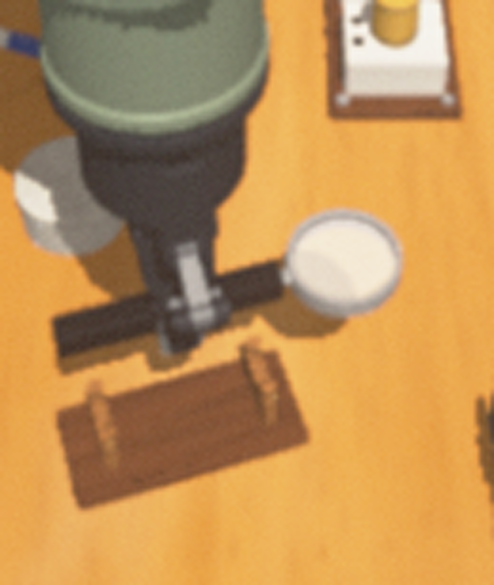

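The loupe is lifted level, lens at crop (345,262), i.e. pixel (280.8,299). The prediction was (280.5,298), so the grasp is where intended. Moving over the tip.

```bash
python3 - <<'E'
from h import *
np.set_printoptions(precision=2,suppress=True,linewidth=220)
yaw=.295;x,y=576.9-91*np.cos(yaw),-57-91*np.sin(yaw)
arm.line_to([443,-326.5,152.3],speed=80)
arm.line_to([x-40,y-60,152.3],speed=150)
arm.line_to([x,y,152.3],speed=60)
arm.wait(.5)
s=observe();print(s["clock"],s["ee_pos"],x,y,s["finger_gap"],s["ft_force"])
S=cams.read_camera("side");T=cams.read_camera("top");save(S,"c8.png",(200,110,330,270),3.7)
print("S",lm("loupe_lens",S)[:2],proj(S,(576.9,-57,171)),lm("focus_mark",S)[:2]);print("T",lm("loupe_lens",T)[:2],proj(T,(576.9,-57,171)))
E
```

```text
32.85 [489.84 -83.48 152.32] 489.8310050487877 -83.45732636125149 15.285365003871336 [-0.62 -0.6  -0.15]
S [(array([296.4 , 199.49]), 0.58)] [296.01 198.43] [(array([300.29, 157.09]), 0.62)]
T [] [275.74 164.  ]
```

View pics/c8.png

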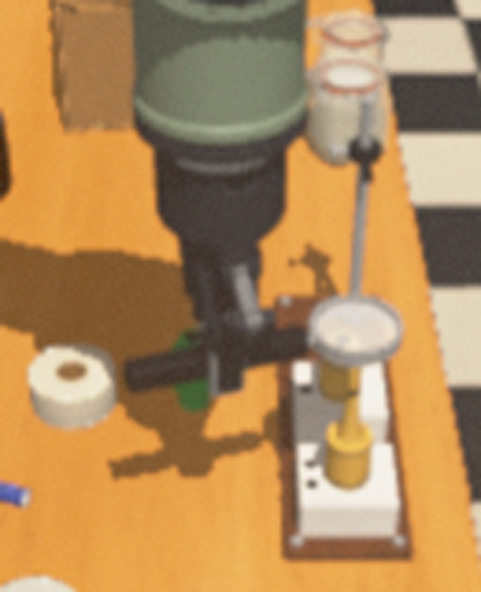

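The lens is at (295.9,199.2) against a predicted (296.0,198.4), level and clear of the long nozzle's tip, with the pointer unmoved. Handing in.

```bash
python3 -c "
from rig import job
print(job.sign_off())"
```

```text
the job is handed in; nothing more can be done
None
```

I handed the job in at about 33 s with both nozzles seated and the loupe held level over the long nozzle's tip at the measured pointer height (about 171 mm); sign-off returned no verdict.

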